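Load a sweet tin into the gated lane of a wire rack

TASK

Take the white-bladed pusher out of its wooden stand and with its blade gently roll the loose pink-banded tin up its lane of the wire rack, through the sprung brass gates, until you feel it press home on the rubber stop and both gates have snapped shut behind it. Then put the pusher back upright in its stand. The tin dents and marks easily, so be gentle and never touch it with the gripper, and leave the other goods where they are.

Things in the scene. Friction and masses are not known exactly. Their poses are not given: they have to be found in the camera images.
- rack: Black wire rack with two lanes for tins, fixed to the counter. Origin: centre of its underside. +x (level) points along the lanes from their low open mouths to their stops; they climb 5 degrees that way. Lane to load: rack y = -46 mm; the other, already loaded: y = +46 mm. Lane: two running wires 40 mm apart, turned up 12 mm at the mouth; side wires 68 mm apart, tops 17 mm above the running wires.
- lane_mouth (a point): Mouth of the lane to load: on its centre line, above the turned-up wire ends, at the height of a tin's axis (27 mm above the running wires). The tin starts with its centre about 24 mm up the slope from here.
- lane_top (a point): Upper end of the lane to load: on its centre line, 240 mm up the slope from lane_mouth, at the height of a tin's axis. Short of it stands the lane's end piece: a stop with a rubber buffer (gives 1 mm per 4 N) and the two gates. It is clamped anywhere within 28 mm, its place is not given: a tin touching the stop has its centre 161 to 189 mm up the slope from lane_mouth. Home means bearing on the buffer with over 3 N.
- gate_left_a (a joint): Sprung brass leaf on the +y side of the lane's end piece, 12 mm tall at the height of the tin's axis, 30 mm long, leaning inwards up the lane. rad: 0 = sprung in, tip 25 mm from the centre line; about 0.25 = pressed aside by a tin. A tin passes with 2 to 7 N; the leaf springs in behind it only in the last 2.5 mm before the stop. Let go earlier, the tin can roll back; later it rests on the leaf's tip.
- gate_right_a (a joint): The same on the -y side.
- tin: Loose gold tin with a pink striped band, 54 mm diameter, 65 mm long, 0.15 to 0.3 kg, lying across the mouth of its lane against the turned-up wire ends. Origin: its centre; its y axis is the tin's axis (across the lane), the other two turn as it rolls. Its wall dents above 12 N of push.
- pusher_centre (a point): Centre (half-way up) of the pusher, upright in the stand, 120 mm tall, 0.07 kg. Wooden handle 14 mm thick (x) and 22 mm wide (y), from 60 mm above to 12 mm below the centre; flat white blade 8 mm thick (x) and 40 mm wide (y), from 10 to 60 mm below the centre (the foot). x: pushing direction (either face will do), z: up.
- pusher_foot (a point): Middle of the pusher blade's lower edge, 60 mm below pusher_centre.
- stand_slot (a point): Middle of the mouth of the slot in the dark wooden stand (fixed block, 60 mm along x, 80 mm along y, 35 mm tall). The slot is 12 mm along x, 44 mm along y and 28 mm deep, with bevelled edges; the pusher's blade stands in it with its thickness along x.
- seated_tin: tin with a red band, already loaded in the rack's other lane. Leave it where it is.
- jar: glass jar with a black lid, 84 mm across, 125 mm tall. Leave it where it is.
- gift_box: gold gable gift box, 70 x 100 mm, 115 mm tall. Leave it where it is.
- favour_box: white favour box with a black ribbon cross, 63 mm wide, 58 mm tall. Leave it where it is.
- pink_box: white favour box with a pink ribbon cross, 63 mm wide, 58 mm tall. Leave it where it is.
- ribbon_reel: small reel of red ribbon lying flat, 64 mm across, 28 mm tall. Leave it where it is.
- price_board: small black price board on a wooden foot, 80 mm wide, 85 mm tall. Leave it where it is.
Mind the look-alikes: they are no part of the job. Leave any blue or purple look-alike of the part that bears pusher_centre alone.

How it is judged (in metres and radians):
On the way, in this order (a step that is already met when the one before it is completed fails the run):
1. the pusher is lifted out of its stand (height (world z) of pusher_foot above 0.04 m), for 0.1 s.
2. the tin, pushed by the pusher, has rolled at least a quarter turn up the lane (angle between tin's own z axis and vertical above 1.5 rad and contact force between pusher and tin above 0.05 N).
3. the tin bears on the stop, pressed home by the pusher with over 3 N, with both gates sprung shut behind it (x of tin in the frame of lane_mouth above 0.145 m and y of tin in the frame of lane_mouth between -0.008 and 0.008 m and z of tin in the frame of lane_mouth between 0.005 and 0.025 m and value of joint each of gate_left_a, gate_right_a below 0.08 rad and contact force between pusher and tin above 3 N).
At the end, for the whole second after the job is handed in: The tin lies at rest in its lane over 145 mm from lane_mouth (within 8 mm of the centre line, 5 to 25 mm above it) with both gates shut (under 0.08 rad) behind it; the pusher stands at rest in its slot, foot under 15 mm high and within 10 mm of the slot's middle, leaning under 0.2 rad (x of tin in the frame of lane_mouth above 0.145 m and y of tin in the frame of lane_mouth between -0.008 and 0.008 m and z of tin in the frame of lane_mouth between 0.005 and 0.025 m and value of joint each of gate_left_a, gate_right_a below 0.08 rad and linear speed of each of tin, pusher below 0.05 m/s and horizontal distance between pusher_foot and stand_slot below 0.01 m and height (world z) of pusher_foot below 0.015 m and angle between pusher_centre's own z axis and vertical below 0.2 rad); the robot touches nothing.
It fails at once if the tin is pushed with more than 12 N (contact force between pusher and tin above 12 N).
It fails at once if the gripper or arm touches the tin (contact force between any of the fingers, the arm and tin above 0.5 N).
It fails at once if another piece of goods is moved by more than 20 mm (distance of any of seated_tin, jar, gift_box, favour_box, pink_box, ribbon_reel, price_board from where it was at the start of the episode above 0.02 m).
It also fails if it takes over 64 s, if anything falls off the work surface, if the arm or the gripper's body presses on something with over 40 N, if the wrist force passes 120 N, or if a joint passes its speed limit or range.

ROBOT

A 6-joint arm with a two-finger parallel gripper is mounted at the origin on the work surface. World frame = base frame: x ahead of the robot, y to its left, z up, the work surface at z = 0. Lengths are in mm, angles in rad, forces in N, time in s.
With the tool pointing down it reaches from about 400 to 925 mm from the base axis. Payload 12.5 kg.
Tool frame: the origin (TCP) lies at the very end of the fingers, on their centre line; the grasp point (between the pads) lies 19 mm behind it; z points along the fingers, y is the line along which they close (so a half turn about z gives the same grasp; the last joint's range is limited). The gripper opens to 95 mm and grips with 3 to 60 N. Pads are 20 mm wide; open, the fingers measure 119 mm over their backs; the gripper's body (75 mm by 180 mm) begins 59 mm behind the grasp point.
Start: joints at [1.154, 0.491, 1.559, -0, 1.092, -0.106], TCP at [191.121, 595.079, 214.661] pointing down, gripper open.
Joint ranges: [-3.1, 3.1], [-0.84, 2.19], [0.05, 2.79], [-1.13, 4.28], [0.06, 2.93], [-2.69, 2.69]. Speed limits (rad/s): [2.22, 2.22, 2.79, 3.14, 3.14, 3.14].

INTERFACE

Orientations are given as [roll, pitch, yaw] about the fixed x, y, z axes, in that order (R = Rz(yaw) Ry(pitch) Rx(roll)).
In Python, from cell import state, imaging, env, spot_in, mark_of gives the robot as it stands. The module is installed in compiled form; this text tells all that it offers.
- The arm moves only by the tool step_arm, never from a script. Its argument "increments" is a list of rows, each an object with "slide": the shift along the tool's x, y, z in m, a list of three; "roll": the turn about the tool's z in rad. A call has 1 to 5 rows; each row is the pose to reach, as a shift and turn from the pose commanded when the call began, along the tool's axes at that moment; what a row does not reach only later rows make up. A row lasts 1/8 s, in which the tool goes at most 62.5 mm and 10.7 degrees, less where a joint would pass 70% of its speed; a pose out of reach is approached as far as the arm can. A call with a gripper value outside its range is refused whole. "fingers" is the opening, from 0 (shut) to 1 (fully open), set as the call begins (left out, the last holds). The fingers move at their own pace and stop on an object; the grip force is fixed at half the most. Time passes only in rows, so rows that repeat a pose let the fingers close. It gives the time, the measured TCP pose, the force, the opening and the grip force at its end, in the units of the state.
- state(): the state, without advancing time (a new reading comes with each control period).
- imaging.read_camera(name): name is "scene" or "side" or "wrist"; returns a dict with "color" (384x512x3 uint8, red, green, blue), "z_map" (384x512 float32, mm along the optical axis (not along the pixel's ray), 0 where there is no reading), "intrinsics" (3x3 intrinsics, pixels), "distortion" ([k1, k2, p1, p2, k3] as OpenCV has them; the pictures are not rectified), "camera_from_world" (4x4, takes a point from world to camera coordinates). Camera axes: x right, y up, looking along -z (the intrinsics and any distortion apply to the point x, -y, -z); pixel columns grow to the right and rows downward; lengths in mm; the calibration is good to about 2 mm. A picture is of the moment at which its call begins.
- env.job_done(): hands the job in; it is judged then, once.
Trained networks look in the newest picture that a camera, given by its name, has taken for a name from the list of things; names that differ only in an ending like _2 or _b are one class to them, and where a whole thing is asked for, a point or a joint stands for the part that bears it (a point fixed in the world has none). Each returns a list of dicts, best first, with "confidence" (0 to 1); they miss things now and then, are a little off and sometimes report something else, mostly with a low value. They report only what shows in the picture. A call takes as long as a camera call. They do not tell look-alikes from the thing itself.
- spot_in(camera, target): "bbox" ([left, top, right, bottom] in pixels, round what is visible of it).
- mark_of(camera, target): "uv" ([column, row] in pixels: a listed point, or the origin of a listed thing).
The state is a dict: "t": time; "joints": joint angles; "qvel": joint speeds; "tau": joint torques, N m; "eef_pos": TCP position; "tcp_rot": TCP orientation; "ft_force": force on the tool from outside, world axes, zero at the start; "moment": the same for the moment, N m; "opening": opening from 0.0 (shut) to 1.0 (fully open); "grip_force": force on a finger pad.
Only numpy, scipy, OpenCV 4.12 (cv2) and the standard library are available. Lean on these libraries where they do the work, as an engineer would, in place of code of your own. Each camera call takes 0.05 s, during which the arm holds its last target. There are 200 camera calls.

## Working session

There is one attempt and no reset: what is moved stays moved. The work goes in short steps, Python scripts to look and compute and a tool call to move; the robot and the scene stay as the last step left them, time stands still between calls to the robot, and variables do not carry over. Pictures are saved under pics/ and viewed, at most 10 in all, crops included, and the job is handed in when it is done.

Besides the shell and the picture viewer there is one more tool, called after ">>>" in YAML: its name, and indented under it one key for each argument. step_arm: Moves the arm, as the interface text tells. Its arguments: {"type":"object","properties":{"increments":{"type":"array"},"fingers":{"type":"number"}},"required":["increments"]}

```bash
mkdir -p pics
cat > h.py <<'E'
import numpy as np, cv2
from cell import state, imaging, env, spot_in, mark_of
def ray(c,uv):
    K=np.array(c["intrinsics"],float);D=np.array(c["distortion"],float)
    p=cv2.undistortPoints(np.array([[uv]],float),K,D)[0,0]
    T=np.array(c["camera_from_world"]);R=T[:3,:3];o=-R.T@T[:3,3]
    return o,R.T@np.array([p[0],-p[1],-1.0])
def at_z(c,uv,z):
    o,d=ray(c,uv); return o+d*(z-o[2])/d[2]
def at_depth(c,uv):
    u,v=int(round(uv[0])),int(round(uv[1])); w=c["z_map"][max(v-1,0):v+2,max(u-1,0):u+2]; w=w[w>0]
    o,d=ray(c,uv); return o+d*np.median(w) if len(w) else None
def proj(c,P):
    T=np.array(c["camera_from_world"]);q=T[:3,:3]@np.array(P,float)+T[:3,3]
    q=q*[1,-1,-1]
    return cv2.projectPoints(q[None],np.zeros(3),np.zeros(3),np.array(c["intrinsics"],float),np.array(c["distortion"],float))[0].ravel()
def tri(cs,uvs):
    A=np.zeros((3,3));b=np.zeros(3)
    for c,uv in zip(cs,uvs):
        o,d=ray(c,uv);d=d/np.linalg.norm(d);M=np.eye(3)-np.outer(d,d);A+=M;b+=M@o
    return np.linalg.solve(A,b)
def save(c,n): cv2.imwrite("pics/"+n+".png",c["color"][:,:,::-1])
E
python3 - <<'E'
from h import *
np.set_printoptions(precision=1,suppress=True)
print(state())
C={}
for n in("scene","side"):
    C[n]=imaging.read_camera(n); save(C[n],n+"0")
    print(n,C[n]["distortion"])
    for t in("pusher_centre","pusher_foot","stand_slot","tin","lane_mouth","lane_top","rack","seated_tin","gate_left_a","gate_right_a"):
        for m in mark_of(n,t)[:3]: print(t,np.array(m["uv"]),round(m["confidence"],2),at_depth(C[n],m["uv"]))
im=np.hstack([C[n]["color"] for n in C]);
E
```

```text
{'t': 0.0, 'joints': array([ 1.2,  0.5,  1.6,  0. ,  1.1, -0.1]), 'qvel': array([ 0.,  0.,  0.,  0., -0.,  0.]), 'tau': array([  0. , -61.3, -25.8,   0.1,   0. ,  -0. ]), 'eef_pos': array([191. , 594.8, 214.1]), 'tcp_rot': array([-3.1, -0. ,  2.8]), 'ft_force': array([ 0.3, -0.5, -0.1]), 'moment': array([ 0., -0., -0.]), 'grip_force': 0.0, 'opening': 1.0043702070292335}
scene [-0.1  0.   0.   0.   0. ]
pusher_centre [136.  167.9] 0.7 [ 543.8 -420.4   52.6]
pusher_centre [171.8 158.8] 0.63 [ 435.6 -342.    40.5]
pusher_centre [164.5 170.5] 0.54 [ 545.1 -314.2   62.8]
pusher_foot [178.  171.5] 0.75 [ 449.5 -315.8    1. ]
pusher_foot [138.  181.8] 0.73 [ 549.1 -418.4    0.7]
pusher_foot [151.9 170.1] 0.72 [ 466.6 -409.    -0.1]
stand_slot [163.4 174.6] 0.7 [ 546.1 -319.6   46.5]
stand_slot [207.  241.4] 0.7 [792.1 -72.7  30.6]
tin [244.3 197.4] 0.73 [626.6 -18.1  73.9]
tin [276.9 257. ] 0.51 [772.7 116.9   7.7]
tin [237.8 193. ] 0.33 [625.2 -38.4  84.5]
lane_mouth [236.8 193. ] 0.96 [623.5 -42.   82.6]
lane_top [314.7 209.2] 0.71 [591.4 186.   50.3]
rack [276.9 208.3] 0.7 [552.2  66.2  -1.7]
rack [316.1 207.2] 0.52 [573.9 188.   45.3]
rack [298.8 185.7] 0.42 [544.5 126.8  90.9]
seated_tin [297.8 182.4] 0.75 [540.7 122.4  99.4]Traceback (most recent call last):
  File "<stdin>", line 9, in <module>
ValueError: it knows: favour_box, gift_box, jar, lane_mouth, lane_top, pink_box, price_board, pusher_centre, pusher_foot, rack, ribbon_reel, seated_tin, stand_slot, tin
```

Run:
```python
from h import *
np.set_printoptions(precision=1,suppress=True)
C={}
for n in("scene","side"):
    C[n]=imaging.read_camera(n)
    T=np.array(C[n]["camera_from_world"]);print(n,-T[:3,:3].T@T[:3,3])
    if n=="side":
      for t in("pusher_centre","pusher_foot","stand_slot","tin","lane_mouth","lane_top","rack","seated_tin"):
        for m in mark_of(n,t)[:4]: print(t,np.array(m["uv"]),round(m["confidence"],2),at_depth(C[n],m["uv"]))
    im=C[n]["color"][:,:,::-1]
    y0,y1,x0,x1=(120,345,70,370) if n=="scene" else (0,384,0,512)
    s=800/(x1-x0)
    cv2.imwrite(f"pics/{n}1.png",cv2.resize(im[y0:y1,x0:x1],None,fx=s,fy=s,interpolation=cv2.INTER_CUBIC)[:600])
```

```text
scene [1550.2  258.9  771.2]
side [  99.3 -631.9  672.8]
pusher_centre [303.6 292.5] 0.86 [ 428.8 -336.6   82.4]
pusher_centre [344.9 320.2] 0.84 [ 452.  -417.1   69.5]
pusher_centre [330.8 261.9] 0.73 [ 523.2 -316.7   80.1]
pusher_centre [375.1 301. ] 0.59 [ 520.5 -427.2   75.8]
pusher_foot [340.1 335.1] 0.79 [ 453.4 -412.7   15.2]
pusher_foot [368.  318.3] 0.72 [ 513.9 -426.    26.6]
pusher_foot [334.2 284.7] 0.68 [ 517.6 -337.2   33.4]
pusher_foot [296.6 312.2] 0.6 [ 429.9 -321.7    2.4]
stand_slot [336.8 270.1] 0.86 [ 534.5 -325.9   55.2]
tin [265.6 190.3] 0.66 [574.4 -48.9  73. ]
tin [331.4 284.7] 0.24 [ 513.1 -333.8   33.5]
tin [156.2 154.6] 0.19 [461.8 350.6  27.3]
lane_mouth [272.6 192.8] 0.76 [591.7 -56.   60.3]
lane_mouth [326.6 189.4] 0.45 [ 738.7 -108.    28.6]
lane_mouth [380.1 265.5] 0.43 [ 629.7 -364.    34. ]
lane_top [221.5 147.8] 0.78 [662.5 289.    0.7]
rack [237.  191.6] 0.83 [566.7  69.9  -0.8]
seated_tin [209.2 168.2] 0.7 [506.2 105.1  88.7]
seated_tin [273.5 192.3] 0.7 [594.1 -56.7  61.2]
seated_tin [332.5 265.4] 0.59 [ 523.9 -321.5   73.4]
seated_tin [235.  193.2] 0.35 [559.8  70.2  -3.2]
```

View pics/scene1.png

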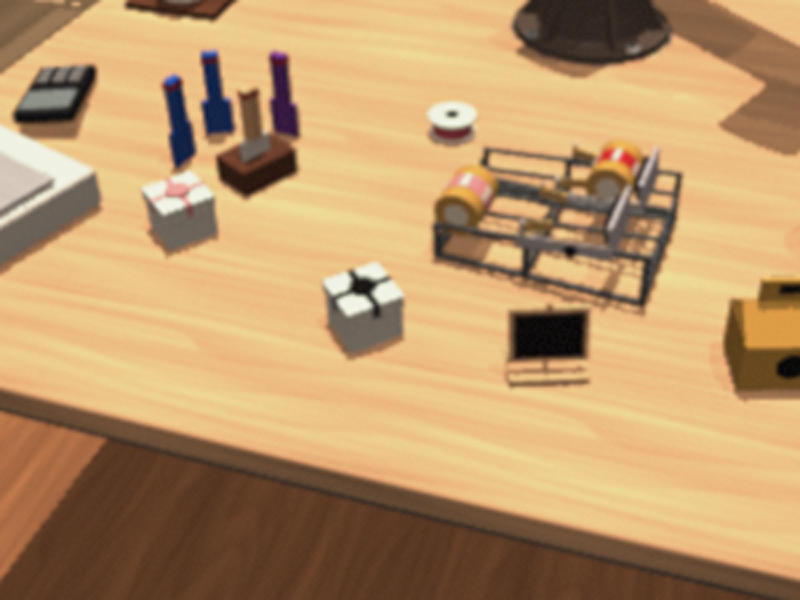

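View pics/side1.png

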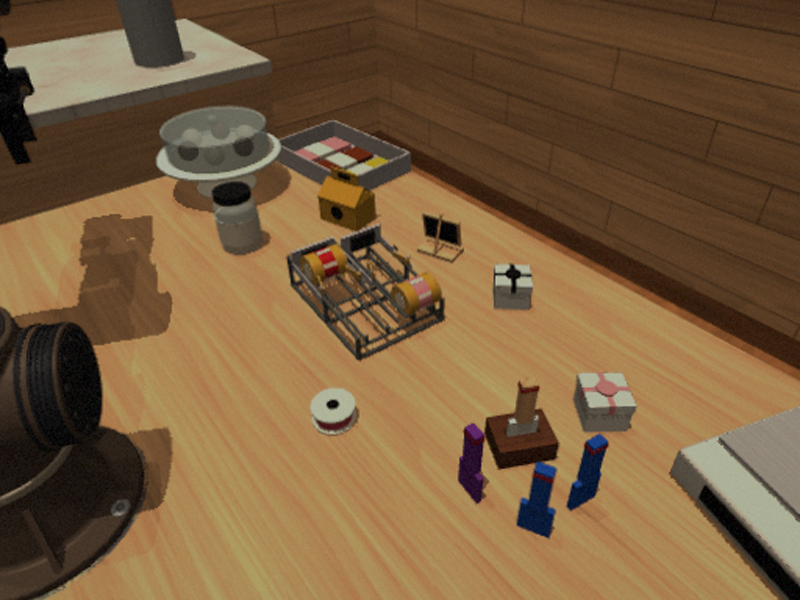

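Run:
```python
from h import *
np.set_printoptions(precision=2,suppress=True)
a=imaging.read_camera("scene");b=imaging.read_camera("side");cs=[a,b]
for n,u,v in(("mouth",(236.8,193),(272.6,192.8)),("top",(314.7,209.2),(221.5,147.8)),("rack",(276.9,208.3),(237,191.6)),("slot",(163.4,174.6),(336.8,270.1)),("pc",(164.5,170.5),(330.8,261.9)),("tin",(244.3,197.4),(265.6,190.3))):
    P=tri(cs,[u,v]);print(n,P,proj(a,P)-u,proj(b,P)-v)
s=state();print(s["tcp_rot"],s["eef_pos"])
```

```text
mouth [592.62 -53.18  58.77] [-0.36  0.17] [-0.42 -0.21]
top [607.15 190.93  66.8 ] [ 1.46 -1.06] [1.42 1.03]
rack [562.58  66.55   4.71] [-0.54  0.31] [-0.59 -0.35]
slot [ 542.53 -320.97   44.21] [ 0.19 -0.03] [0.3  0.09]
pc [ 539.37 -311.33   61.13] [ 1.64 -0.32] [2.59 0.78]
tin [593.23 -27.18  49.45] [ 0.29 -0.14] [0.34 0.17]
[ 3.14 -0.    2.83] [191.13 595.07 214.66]
```

>>> step_arm:
  increments:
    - {"slide": [-0.383, -0.344, -0.05], "roll": 0}
    - {"slide": [-0.383, -0.344, -0.05], "roll": 0}
    - {"slide": [-0.383, -0.344, -0.05], "roll": 0}
    - {"slide": [-0.383, -0.344, -0.05], "roll": 0}
    - {"slide": [-0.383, -0.344, -0.05], "roll": 0}

```text
t: 1.68
eef_pos: [348.6, 324.7, 245.3]
tcp_rot: [3.141, 0.0, 2.831]
ft_force: [0.9, 0.9, -0.8]
opening: 0.998
grip_force: 0.0
```

>>> step_arm:
  increments:
    - {"slide": [0, 0, 0], "roll": 0}

```text
t: 1.8
eef_pos: [349.7, 323.8, 245.5]
tcp_rot: [3.141, 0.001, 2.826]
ft_force: [-1.2, -0.5, -0.4]
opening: 1.0
grip_force: 0.0
```

Run:
```python
from h import *
s=state();print(s)
b=imaging.read_camera("side");a=imaging.read_camera("scene")
# stand-top points (z 30..38) near slot
for c in(a,b):
    P=[]
    for v in range(384):
        for u in range(512):
            if c["z_map"][v,u]>0:
                o,d=ray(c,(u,v)) if False else (None,None)
    K=np.array(c["intrinsics"]);vv,uu=np.mgrid[0:384,0:512]
    p=cv2.undistortPoints(np.stack([uu.ravel(),vv.ravel()],1)[:,None].astype(float),K,np.array(c["distortion"]))[:,0]
    z=c["z_map"].ravel();X=np.stack([p[:,0]*z,-p[:,1]*z,-z],1)
    T=np.array(c["camera_from_world"]);W=(X-T[:3,3])@T[:3,:3]
    m=(z>0)&(np.hypot(W[:,0]-541,W[:,1]+318)<55)&(W[:,2]>29)&(W[:,2]<41)
    Q=W[m];print(m.sum(),cv2.minAreaRect(Q[:,:2].astype(np.float32)),np.median(Q[:,2]))
    m=(z>0)&(np.hypot(W[:,0]-541,W[:,1]+318)<40)&(W[:,2]>75)
    print(m.sum(),W[m].mean(0),W[m].max(0))
```

```text
{'t': 1.8, 'joints': array([ 6.08314254e-01,  2.43826239e-01,  1.86839809e+00, -3.17995437e-04,
        1.02812567e+00, -6.46455944e-01]), 'qvel': array([ 0.07916009,  0.02051289, -0.01596975,  0.01630259, -0.00650914,
        0.0607736 ]), 'tau': array([ -2.90892944, -43.52366209, -24.25766587,  -0.22203483,
         0.13832399,  -0.83323225]), 'eef_pos': array([349.71528068, 323.76177622, 245.52883584]), 'tcp_rot': array([3.14076491e+00, 9.66036824e-04, 2.82573018e+00]), 'ft_force': array([-1.17504468, -0.45265469, -0.44179752]), 'moment': array([-0.02310418,  0.03462123,  0.10659656]), 'grip_force': 0.0, 'opening': 1.0002895890775352}
230 ((535.9949951171875, -316.8524169921875), (65.09330749511719, 83.2940902709961), 60.393463134765625) 34.58692649577145
124 [ 539.951859   -315.38228469  104.08590037] [ 550.48021888 -305.57984936  130.59313738]
749 ((534.8467407226562, -319.1640625), (62.15976333618164, 81.2469253540039), 63.40065002441406) 33.584833613289966
277 [ 530.8146795  -322.31021855  105.50224089] [ 545.49966528 -308.1452883   127.36204766]
```

>>> step_arm:
  increments:
    - {"slide": [-0.373, -0.554, 0], "roll": 0.175}
    - {"slide": [-0.373, -0.554, 0], "roll": 0.175}
    - {"slide": [-0.373, -0.554, 0], "roll": 0.175}
    - {"slide": [-0.373, -0.554, 0], "roll": 0.175}
    - {"slide": [-0.373, -0.554, 0], "roll": 0.175}

```text
t: 2.52
eef_pos: [435.3, 25.7, 244.9]
tcp_rot: [3.141, 0.0, 2.658]
ft_force: [0.8, 1.7, 0.8]
opening: 1.001
grip_force: 0.0
```

>>> step_arm:
  increments:
    - {"slide": [0, 0, 0], "roll": 0}

```text
t: 2.65
eef_pos: [435.8, 24.2, 244.5]
tcp_rot: [-3.142, -0.0, 2.652]
ft_force: [-0.5, 0.9, 0.5]
opening: 1.002
grip_force: 0.0
```

>>> step_arm:
  increments:
    - {"slide": [-0.249, -0.255, 0], "roll": 0}
    - {"slide": [-0.249, -0.255, 0], "roll": 0}
    - {"slide": [-0.249, -0.255, 0], "roll": 0}
    - {"slide": [-0.249, -0.255, 0], "roll": 0}
    - {"slide": [-0.249, -0.255, 0], "roll": 0}

```text
t: 3.28
eef_pos: [525.1, -272.9, 244.6]
tcp_rot: [3.141, -0.0, 2.659]
ft_force: [0.6, -0.2, -0.1]
opening: 0.999
grip_force: 0.0
```

>>> step_arm:
  increments:
    - {"slide": [0, 0, 0], "roll": 0}

```text
t: 3.4
eef_pos: [525.1, -274.4, 243.6]
tcp_rot: [3.141, -0.001, 2.655]
ft_force: [-0.5, 0.8, -0.0]
opening: 0.997
grip_force: 0.0
```

```bash
cat >> h.py <<'E'
def cloud(c):
    K=np.array(c["intrinsics"]);vv,uu=np.mgrid[0:384,0:512]
    p=cv2.undistortPoints(np.stack([uu.ravel(),vv.ravel()],1)[:,None].astype(float),K,np.array(c["distortion"]))[:,0]
    z=c["z_map"].ravel();X=np.stack([p[:,0]*z,-p[:,1]*z,-z],1)
    T=np.array(c["camera_from_world"]);W=(X-T[:3,3])@T[:3,:3]; W[z<=0]=np.nan
    return W
E
python3 - <<'E'
from h import *
c=imaging.read_camera("wrist");save(c,"w1")
T=np.array(c["camera_from_world"]);print(-T[:3,:3].T@T[:3,3],T[:3,:3])
for t in("pusher_centre","pusher_foot","stand_slot"):
    for m in mark_of("wrist",t)[:3]: print(t,m["uv"],m["confidence"],at_depth(c,m["uv"]))
W=cloud(c)
m=(np.hypot(W[:,0]-536,W[:,1]+318)<45)
for lo,hi in((28,41),(60,200),(110,140)):
    Q=W[m&(W[:,2]>lo)&(W[:,2]<hi)]
    if len(Q)>5: print(lo,len(Q),cv2.minAreaRect(Q[:,:2].astype(np.float32)),Q.mean(0),np.median(Q[:,2]))
print(state()["eef_pos"],state()["tcp_rot"])
E
```

```text
[ 458.75850067 -240.42540636  414.64836909] [[ 4.66834734e-01  8.84344566e-01 -1.40830784e-04]
 [-8.52889402e-01  4.50187829e-01 -2.64406101e-01]
 [-2.33762698e-01  1.23554065e-01  9.64411424e-01]]
pusher_centre [224.6, 204.0] 0.91 [ 527.72418346 -311.23528838  101.71288729]
pusher_centre [151.0, 237.9] 0.89 [ 488.75798432 -317.3142779   270.05700934]
pusher_centre [175.9, 133.3] 0.62 [ 436.18155919 -318.32963976  103.0390027 ]
pusher_foot [146.2, 175.4] 0.86 [ 459.39132122 -408.74601561   11.62914218]
pusher_foot [188.0, 135.0] 0.82 [ 441.11439351 -319.2313681    51.35386717]
pusher_foot [230.8, 193.9] 0.71 [ 533.9747149  -312.05440955   34.82461587]
stand_slot [226.4, 199.8] 0.85 [ 527.53530004 -310.26027494   86.73501289]
28 1934 ((534.7229614257812, -320.258544921875), (59.960906982421875, 80.26009368896484), 62.6212158203125) [ 530.8679908  -315.62294172   35.73289222] 35.82507441582054
60 539 ((534.6803588867188, -320.0505676269531), (14.521109580993652, 22.46145248413086), 62.22737121582031) [ 531.8226935  -317.24685448  112.19723384] 124.5701026027181
110 358 ((534.6803588867188, -320.0505676269531), (14.521109580993652, 22.46145248413086), 62.22737121582031) [ 533.23625323 -318.60557101  125.10158961] 127.15961241586092
[ 523.84579242 -271.03664171  244.74933662] [ 3.14117832e+00 -6.10267548e-04  2.65822552e+00]
```

View pics/w1.png

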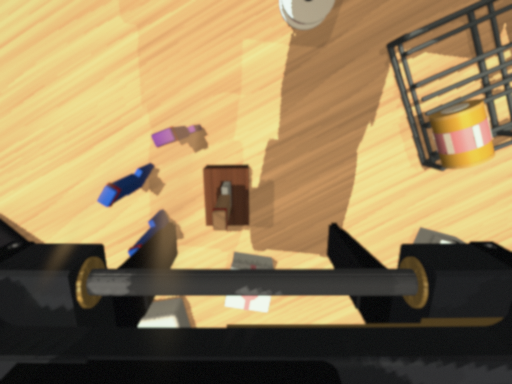

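>>> step_arm:
  increments:
    - {"slide": [-0.0315, -0.038, 0.05], "roll": 0}
    - {"slide": [-0.0315, -0.038, 0.1], "roll": 0}
    - {"slide": [-0.0315, -0.038, 0.1], "roll": 0}

```text
t: 3.98
eef_pos: [532.5, -319.4, 142.0]
tcp_rot: [3.14, -0.007, 2.657]
ft_force: [0.1, -0.3, 0.1]
opening: 1.002
grip_force: 0.0
```

Run:
```python
from h import *
P=[]
for i in range(3):
    imaging.read_camera("wrist"); s=state(); P.append(np.r_[s["eef_pos"],s["tcp_rot"][2]])
p=np.mean(P,0);print(p)
y=p[3];d=np.array([534.7-p[0],-320.1-p[1]]);print(d@[np.cos(y),np.sin(y)],d@[np.sin(y),-np.cos(y)])
```

```text
[ 534.14474496 -320.58368327  146.20242084    2.65716712]
-0.26611752513149456 0.6866142543720031
```

Aligned. Descend 60 mm and close.

>>> step_arm:
  increments:
    - {"slide": [0, 0, 0.03], "roll": 0}
    - {"slide": [0, 0.0005, 0.059], "roll": 0}
    - {"slide": [0, 0.0005, 0.059], "roll": 0}
    - {"slide": [0, 0.0005, 0.059], "roll": 0}

```text
t: 4.62
eef_pos: [534.7, -321.5, 88.2]
tcp_rot: [-3.141, 0.003, 2.656]
ft_force: [-0.4, 0.1, 0.7]
opening: 0.997
grip_force: 0.0
```

>>> step_arm:
  increments:
    - {"slide": [0, 0, 0], "roll": 0}
    - {"slide": [0, 0, 0], "roll": 0}
    - {"slide": [0, 0, 0], "roll": 0}
    - {"slide": [0, 0, 0], "roll": 0}
    - {"slide": [0, 0, 0], "roll": 0}
  fingers: 0

```text
t: 5.25
eef_pos: [533.7, -321.3, 85.8]
tcp_rot: [3.141, -0.0, 2.656]
ft_force: [-0.7, -0.0, 0.3]
opening: 0.528
grip_force: 0.0
```

>>> step_arm:
  increments:
    - {"slide": [0, 0, 0], "roll": 0}
    - {"slide": [0, 0, 0], "roll": 0}

```text
t: 5.5
eef_pos: [533.8, -321.2, 85.8]
tcp_rot: [3.141, -0.0, 2.656]
ft_force: [0.2, -0.1, -0.0]
opening: 0.318
grip_force: 0.0
```

>>> step_arm:
  increments:
    - {"slide": [0, 0, 0], "roll": 0}
    - {"slide": [0, 0, 0], "roll": 0}
    - {"slide": [0, 0, 0], "roll": 0}
    - {"slide": [0, 0, 0], "roll": 0}

```text
t: 6.0
eef_pos: [534.0, -320.9, 85.8]
tcp_rot: [3.141, -0.0, 2.656]
ft_force: [2.3, 4.0, 0.0]
opening: 0.15
grip_force: 30.0
```

Run:
```python
from h import *
P=[]
for i in range(4):
    imaging.read_camera("wrist"); s=state(); P.append(np.r_[s["eef_pos"],s["tcp_rot"][2],s["opening"],s["grip_force"],s["ft_force"]])
print(np.round(np.mean(P,0),2))
```

```text
[ 5.3394e+02 -3.2087e+02  8.5770e+01  2.6600e+00  1.5000e-01  2.9970e+01
  3.3800e+00  4.6800e+00 -8.0000e-02]
```

>>> step_arm:
  increments:
    - {"slide": [0, 0, -0.06], "roll": 0}
    - {"slide": [0, 0, -0.115], "roll": 0}
    - {"slide": [0, 0, -0.115], "roll": 0}

```text
t: 6.58
eef_pos: [534.8, -322.5, 205.1]
tcp_rot: [-3.14, 0.007, 2.656]
ft_force: [-0.3, -0.1, -1.0]
opening: 0.143
grip_force: 30.0
```

>>> step_arm:
  increments:
    - {"slide": [0.044, 0.21, 0], "roll": -0.424}
    - {"slide": [0.044, 0.21, 0], "roll": -0.424}
    - {"slide": [0.044, 0.21, 0], "roll": -0.424}
    - {"slide": [0.044, 0.21, 0], "roll": -0.424}
    - {"slide": [0.044, 0.21, 0], "roll": -0.424}

```text
t: 7.2
eef_pos: [592.9, -113.5, 199.8]
tcp_rot: [-3.142, -0.001, 3.083]
ft_force: [-0.3, -0.5, -0.6]
opening: 0.146
grip_force: 30.0
```

Run:
```python
from h import *
np.set_printoptions(precision=2,suppress=True)
for i in range(3): imaging.read_camera("side")
c=imaging.read_camera("wrist");save(c,"w2");s=state();print(s["eef_pos"],s["tcp_rot"],s["ft_force"],s["grip_force"])
np.save("w2.npy",cloud(c))
for t in("tin","lane_mouth","lane_top","rack","pusher_foot"):
    for m in mark_of("wrist",t)[:2]: print(t,np.array(m["uv"]),m["confidence"],at_depth(c,m["uv"]),at_z(c,m["uv"],58))
```

```text
[ 592.56 -116.23  200.39] [-3.14 -0.    3.08] [-0.18  0.79 -1.36] 29.999636113643646
tin [334.5 183.1] 0.9 [586.01 -34.16  88.48] [593.36 -25.76  58.  ]
tin [253.  231.1] 0.73 [ 582.34 -115.51  211.43] [ 644.28 -118.7    58.  ]
lane_mouth [311.1 183. ] 0.82 [588.26 -54.3   72.47] [591.67 -51.5   58.  ]
rack [396.2 135.6] 0.78 [550.9   66.61   0.82] [545.79  39.01  58.  ]
pusher_foot [62.7 61.9] 0.93 [ 440.36 -331.25    0.77] [ 452.32 -297.42   58.  ]
pusher_foot [  8.9 144.8] 0.78 [ 531.48 -421.95    1.62] [ 529.39 -374.7    58.  ]
```

View pics/w2.png

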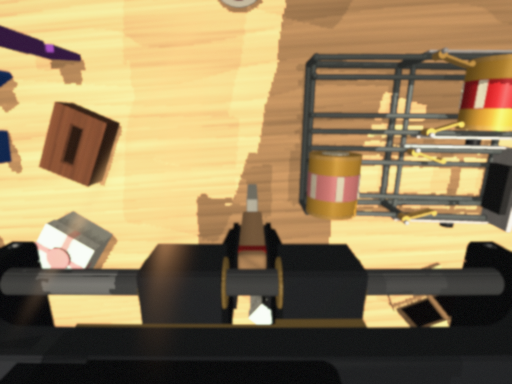

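Run:
```python
from h import *
np.set_printoptions(precision=2,suppress=True)
W=np.load("w2.npy").reshape(384,512,3)
m=(np.hypot(W[...,0]-593,W[...,1]+27)<48)&(W[...,2]>52)
Q=W[m];print(len(Q),cv2.minAreaRect(Q[:,:2].astype(np.float32)),np.percentile(Q[:,2],[50,90,97,99]))
# cylinder fit: axis dir angle a, axis point offset along b, z
from scipy.optimize import least_squares
def f(p):
    a,b,z=p;n=np.array([-np.sin(a),np.cos(a)])
    return np.hypot(Q[:,:2]@n-b,Q[:,2]-z)-27
for a0 in(0,):
    r=least_squares(f,[a0,-27,58],loss="soft_l1",f_scale=1);a,b,z=r.x
    t=Q[:,:2]@[np.cos(a),np.sin(a)];lo,hi=np.percentile(t,[.5,99.5]);mid=(lo+hi)/2
    print(np.degrees(a),b,z,np.std(r.fun),hi-lo,"centre",mid*np.cos(a)-b*np.sin(a),mid*np.sin(a)+b*np.cos(a),z)
# rack points: line segments per y-slice
m=(W[...,0]>480)&(W[...,0]<660)&(W[...,1]>-70)&(W[...,1]<200)&(W[...,2]>8)
R=W[m]
for y in range(-50,180,20):
    q=R[np.abs(R[:,1]-y)<3]; q=q[np.argsort(q[:,0])]
    if len(q)<3: continue
    g=np.split(q,np.where(np.diff(q[:,0])>4)[0]+1)
    print(y,[(round(float(np.median(k[:,0])),1),round(float(np.median(k[:,2])),1),len(k)) for k in g if len(k)>=3])
```

```text
12252 ((591.7161865234375, -32.920345306396484), (78.55374145507812, 77.29226684570312), 87.0534896850586) [293.71 321.07 322.01 322.37]
2157.6467076123904 -24.994137143875875 244.22329458507275 49.80019753347467 66.7563373080892 centre 589.1696782897009 -49.22764051402253 244.22329458507275
-50 [(490.9, 8.4, 3), (568.3, 78.9, 1517)]
-30 [(481.8, 33.8, 18), (520.6, 34.0, 29), (537.3, 50.8, 36), (584.0, 88.7, 452)]
-10 [(482.1, 35.3, 26), (521.8, 35.7, 27), (538.9, 52.9, 36), (584.0, 80.7, 272)]
10 [(482.7, 36.7, 35), (523.1, 37.0, 35), (540.4, 54.5, 35), (557.9, 54.4, 34), (574.6, 37.9, 8), (614.5, 37.7, 18), (631.5, 54.3, 29)]
30 [(483.9, 39.2, 35), (524.6, 39.0, 30), (541.7, 56.7, 29), (559.5, 56.5, 30), (576.4, 39.0, 31), (615.2, 39.4, 27), (632.0, 55.3, 44)]
50 [(485.6, 40.3, 32), (525.4, 40.8, 34), (542.8, 57.9, 36), (560.2, 70.7, 147), (578.1, 41.0, 32), (630.7, 35.6, 273)]
70 [(487.5, 42.2, 32), (527.4, 42.6, 33), (540.9, 76.2, 18), (561.5, 61.2, 69), (579.0, 43.3, 26), (618.1, 43.1, 23), (626.4, 74.4, 40), (639.0, 61.1, 30)]
90 [(480.6, 73.2, 24), (489.2, 44.1, 36), (534.4, 69.3, 75), (546.7, 62.1, 54), (562.4, 61.8, 47), (580.9, 44.7, 33), (619.2, 44.7, 30), (638.4, 62.1, 57)]
110 [(510.5, 96.7, 825), (563.5, 63.5, 54), (582.0, 46.4, 31), (620.6, 46.4, 26), (639.6, 63.8, 68)]
130 [(548.9, 65.2, 54), (564.5, 65.9, 49), (583.0, 48.0, 30), (622.8, 48.4, 39), (640.5, 64.9, 72)]
150 [(550.8, 66.9, 47), (573.0, 66.6, 160), (640.4, 9.2, 14)]
170 [(641.9, 8.8, 11)]
```

>>> step_arm:
  increments:
    - {"slide": [0.0068, 0.0196, 0.03], "roll": 0.009}
    - {"slide": [0.0068, 0.0196, 0.065], "roll": 0.009}
    - {"slide": [0.0068, 0.0196, 0.072], "roll": 0.009}
    - {"slide": [0.0068, 0.0196, 0.072], "roll": 0.009}

```text
t: 8.15
eef_pos: [587.6, -95.4, 129.2]
tcp_rot: [3.142, 0.0, 3.07]
ft_force: [-0.4, -0.2, -0.9]
opening: 0.144
grip_force: 30.0
```

```bash
cat >> h.py <<'E'
def avg(n=4):
    P=[]
    for i in range(n):
        imaging.read_camera("side"); s=state(); P.append(np.r_[s["eef_pos"],s["tcp_rot"][2],s["ft_force"],s["opening"],s["grip_force"]])
    return np.mean(P,0)
def lane(p): # lateral offset from lane centre (+ = world +x), along (0 = tin centre y=-53 mouth)
    u=np.array([.0678,.9977]);d=p[:2]-[590.2,-53]
    return d@[u[1],-u[0]], d@u
E
python3 - <<'E'
from h import *
np.set_printoptions(precision=2,suppress=True)
c=imaging.read_camera("wrist");save(c,"w3");p=avg();print(p,lane(p),state()["t"])
W=cloud(c).reshape(384,512,3)
# white blade points / pusher points below fingers
m=(np.hypot(W[...,0]-p[0],W[...,1]-p[1])<30)&(W[...,2]<p[2]-5)&(W[...,2]>35)
Q=W[m];print(len(Q),np.nanmin(Q,0) if len(Q) else 0,np.nanmax(Q,0) if len(Q) else 0)
# tin top
m=(W[...,0]>565)&(W[...,0]<620)&(W[...,1]>-60)&(W[...,1]<5)&(W[...,2]>50)&(W[...,2]<100)
Q=W[m];
from scipy.optimize import least_squares
f=lambda q:np.hypot((Q[:,1]-.068*-(Q[:,0]-592))-q[0],Q[:,2]-q[1])-27
r=least_squares(f,[-27,61],loss="soft_l1");print(len(Q),r.x,np.median(abs(r.fun)),Q[:,0].min(),Q[:,0].max())
E
```

```text
[587.87 -95.35 129.99   3.07   0.18  -0.38  -0.69   0.15  30.  ] (np.float64(0.5498280468085901), np.float64(-42.414271216744964)) 8.4
520 [ 568.   -102.7    54.71] [580.04 -88.89 124.92]
4027 [-29.12  61.9 ] 0.3736381487705991 565.0268766323198 619.9764064267523
```

View pics/w3.png

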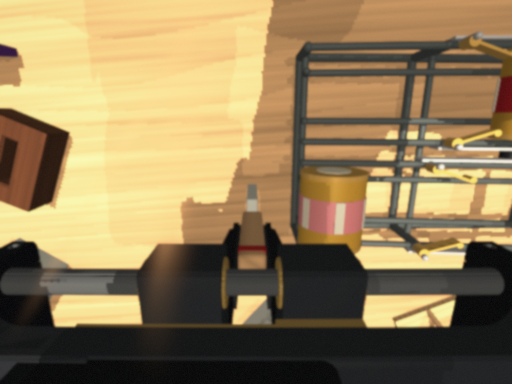

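>>> step_arm:
  increments:
    - {"slide": [0.0005, 0.012, 0.002], "roll": 0}
    - {"slide": [0.0005, 0.022, 0.002], "roll": 0}
    - {"slide": [0.0005, 0.028, 0.002], "roll": 0}
    - {"slide": [0.0005, 0.032, 0.0018], "roll": 0}
    - {"slide": [0.0005, 0.036, 0.0015], "roll": 0}

```text
t: 9.02
eef_pos: [589.4, -58.8, 127.3]
tcp_rot: [3.142, 0.0, 3.071]
ft_force: [-0.3, 0.0, -0.5]
opening: 0.142
grip_force: 30.0
```

>>> step_arm:
  increments:
    - {"slide": [0, 0.003, -0.0003], "roll": 0}
    - {"slide": [0, 0.006, -0.0005], "roll": 0}
    - {"slide": [0, 0.009, -0.0008], "roll": 0}
    - {"slide": [0, 0.012, -0.001], "roll": 0}
    - {"slide": [0, 0.015, -0.0013], "roll": 0}

```text
t: 9.65
eef_pos: [590.5, -44.0, 128.6]
tcp_rot: [3.142, -0.0, 3.071]
ft_force: [-0.3, -1.1, 0.7]
opening: 0.146
grip_force: 30.0
```

Run:
```python
from h import *
np.set_printoptions(precision=2,suppress=True)
p=avg(3);print(p,lane(p))
c=imaging.read_camera("wrist");W=cloud(c).reshape(384,512,3)
m=(W[...,0]>565)&(W[...,0]<620)&(W[...,1]>-40)&(W[...,1]<45)&(W[...,2]>62)&(W[...,2]<100)
Q=W[m];
from scipy.optimize import least_squares
f=lambda q:np.hypot((Q[:,1]+.068*(Q[:,0]-592))-q[0],Q[:,2]-q[1])-27
r=least_squares(f,[-17,62],loss="soft_l1");print(len(Q),r.x,np.median(abs(r.fun)))
```

```text
[590.45 -43.74 128.63   3.07   0.16   0.04  -0.5    0.15  30.  ] (np.float64(-0.3804603953218909), np.float64(9.251634477314646))
3396 [-13.96  63.23] 0.3817190358149638
```

>>> step_arm:
  increments:
    - {"slide": [0, 0.004, -0.0004], "roll": 0}
    - {"slide": [0, 0.008, -0.0007], "roll": 0}
    - {"slide": [0, 0.012, -0.001], "roll": 0}
    - {"slide": [0, 0.016, -0.0014], "roll": 0}
    - {"slide": [0, 0.02, -0.0018], "roll": 0}

```text
t: 10.48
eef_pos: [591.9, -23.8, 130.5]
tcp_rot: [3.141, 0.0, 3.071]
ft_force: [-0.1, -0.2, -0.7]
opening: 0.148
grip_force: 30.0
```

>>> step_arm:
  increments:
    - {"slide": [0, 0.004, -0.0004], "roll": 0}
    - {"slide": [0, 0.008, -0.0007], "roll": 0}
    - {"slide": [0, 0.012, -0.001], "roll": 0}
    - {"slide": [0, 0.016, -0.0014], "roll": 0}
    - {"slide": [0, 0.02, -0.0018], "roll": 0}

```text
t: 11.1
eef_pos: [593.3, -4.0, 132.3]
tcp_rot: [3.142, 0.0, 3.071]
ft_force: [0.4, -0.9, -0.7]
opening: 0.145
grip_force: 30.0
```

```bash
cat > look.py <<'E'
from h import *
from scipy.optimize import least_squares
np.set_printoptions(precision=2,suppress=True)
p=avg(3);print(p,lane(p))
c=imaging.read_camera("wrist");W=cloud(c).reshape(384,512,3)
y=p[1]+30
m=(abs(W[...,0]-(592+.068*(y+27)))<28)&(abs(W[...,1]-y)<26)&(W[...,2]>70+(y+20)*.0875)&(W[...,2]<100+(y+20)*.0875)
Q=W[m]
f=lambda q:np.hypot((Q[:,1]+.068*(Q[:,0]-598))-q[0],Q[:,2]-q[1])-27
r=least_squares(f,[y,66],loss="soft_l1");print(len(Q),r.x,np.median(abs(r.fun)),"tin-tcp",r.x[0]-p[1]-.068*(p[0]-598),state()["t"])
E
python3 look.py
```

```text
[593.3   -3.75 132.24   3.07   0.24  -0.49  -1.16   0.15  30.  ] (np.float64(-0.25008435101952964), np.float64(49.34575767674834))
3361 [25.74 66.73] 0.390593562808526 tin-tcp 29.807844522725084 11.3
```

>>> step_arm:
  increments:
    - {"slide": [0, 0.003, -0.0003], "roll": 0}
    - {"slide": [0, 0.006, -0.0005], "roll": 0}
    - {"slide": [0, 0.009, -0.0008], "roll": 0}
    - {"slide": [0, 0.012, -0.001], "roll": 0}
    - {"slide": [0, 0.015, -0.0013], "roll": 0}

```text
t: 11.92
eef_pos: [594.8, 9.6, 134.3]
tcp_rot: [-3.14, 0.002, 3.071]
ft_force: [-1.2, -9.3, 5.9]
opening: 0.146
grip_force: 30.0
```

>>> step_arm:
  increments:
    - {"slide": [0, 0.003, -0.0003], "roll": 0}
    - {"slide": [0, 0.006, -0.0005], "roll": 0}
    - {"slide": [0, 0.009, -0.0008], "roll": 0}
    - {"slide": [0, 0.012, -0.001], "roll": 0}
    - {"slide": [0, 0.015, -0.0013], "roll": 0}

```text
t: 12.55
eef_pos: [595.8, 25.0, 135.4]
tcp_rot: [-3.14, 0.001, 3.071]
ft_force: [-0.8, -6.2, 4.4]
opening: 0.144
grip_force: 30.0
```

```bash
python3 look.py
```

```text
[595.75  25.47 135.28   3.07   0.47  -4.25   2.72   0.15  30.  ] (np.float64(0.22041060488322906), np.float64(78.66672021035068))
3398 [55.13 69.19] 0.3795013103877132 tin-tcp 29.810451723125073 12.75
```

>>> step_arm:
  increments:
    - {"slide": [0, 0.002, -0.0002], "roll": 0}
    - {"slide": [0, 0.004, -0.0004], "roll": 0}
    - {"slide": [0, 0.006, -0.0005], "roll": 0}
    - {"slide": [0, 0.008, -0.0007], "roll": 0}
    - {"slide": [0, 0.01, -0.0009], "roll": 0}

```text
t: 13.38
eef_pos: [596.1, 35.5, 135.8]
tcp_rot: [-3.141, 0.0, 3.071]
ft_force: [-0.6, -4.8, 2.1]
opening: 0.139
grip_force: 30.0
```

>>> step_arm:
  increments:
    - {"slide": [0, 0.002, -0.0002], "roll": 0}
    - {"slide": [0, 0.004, -0.0004], "roll": 0}
    - {"slide": [0, 0.006, -0.0005], "roll": 0}
    - {"slide": [0, 0.008, -0.0007], "roll": 0}
    - {"slide": [0, 0.01, -0.0009], "roll": 0}

```text
t: 14.0
eef_pos: [596.8, 45.8, 136.6]
tcp_rot: [3.141, -0.0, 3.071]
ft_force: [0.3, -3.9, 2.0]
opening: 0.144
grip_force: 30.0
```

>>> step_arm:
  increments:
    - {"slide": [0, 0.002, -0.0002], "roll": 0}
    - {"slide": [0, 0.004, -0.0004], "roll": 0}
    - {"slide": [0, 0.006, -0.0005], "roll": 0}
    - {"slide": [0, 0.008, -0.0007], "roll": 0}
    - {"slide": [0, 0.01, -0.0009], "roll": 0}

```text
t: 14.62
eef_pos: [597.5, 55.7, 137.5]
tcp_rot: [3.142, -0.0, 3.071]
ft_force: [-0.5, -4.1, 3.6]
opening: 0.149
grip_force: 30.0
```

```bash
python3 look.py
python3 - <<'E'
from h import *
c=imaging.read_camera("wrist");cv2.imwrite("pics/w4.png",cv2.resize(c["color"][100:280,230:430,::-1],None,fx=3,fy=3,interpolation=cv2.INTER_CUBIC))
E
```

```text
[597.53  55.98 137.5    3.07  -0.02  -2.38   1.56   0.15  30.  ] (np.float64(-0.07664795526518375), np.float64(109.22125974909918))
3362 [85.89 71.92] 0.3798101577222752 tin-tcp 29.947549203944067 14.825
```

View pics/w4.png

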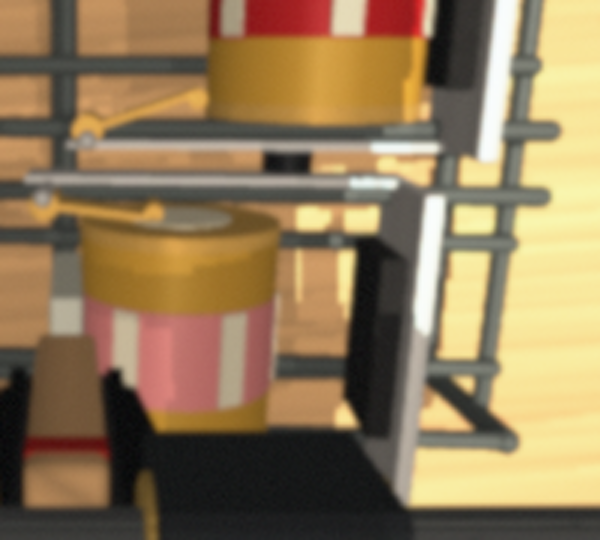

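>>> step_arm:
  increments:
    - {"slide": [0, 0.002, -0.0002], "roll": 0}
    - {"slide": [0, 0.004, -0.0004], "roll": 0}
    - {"slide": [0, 0.006, -0.0005], "roll": 0}
    - {"slide": [0, 0.008, -0.0007], "roll": 0}
    - {"slide": [0, 0.01, -0.0009], "roll": 0}

```text
t: 15.5
eef_pos: [598.3, 65.7, 138.5]
tcp_rot: [3.142, 0.0, 3.071]
ft_force: [-0.1, -4.9, 2.3]
opening: 0.142
grip_force: 30.0
```

>>> step_arm:
  increments:
    - {"slide": [0, 0.001, -0.0001], "roll": 0}
    - {"slide": [0, 0.002, -0.0002], "roll": 0}
    - {"slide": [0, 0.003, -0.0003], "roll": 0}
    - {"slide": [0, 0.004, -0.0004], "roll": 0}
    - {"slide": [0, 0.005, -0.0005], "roll": 0}

```text
t: 16.12
eef_pos: [598.6, 70.6, 139.0]
tcp_rot: [3.142, 0.0, 3.071]
ft_force: [-0.5, -5.2, 2.6]
opening: 0.145
grip_force: 30.0
```

```bash
python3 look.py
python3 - <<'E'
from h import *
c=imaging.read_camera("wrist");cv2.imwrite("pics/w5.png",cv2.resize(c["color"][100:280,230:430,::-1],None,fx=3,fy=3,interpolation=cv2.INTER_CUBIC))
E
```

```text
[598.6   70.69 138.94   3.07  -0.2   -4.22   2.81   0.14  30.  ] (np.float64(-0.0047663530609263205), np.float64(123.97602710120029))
3377 [100.64  73.14] 0.388675077459844 tin-tcp 29.911944502798498 16.325
```

View pics/w5.png

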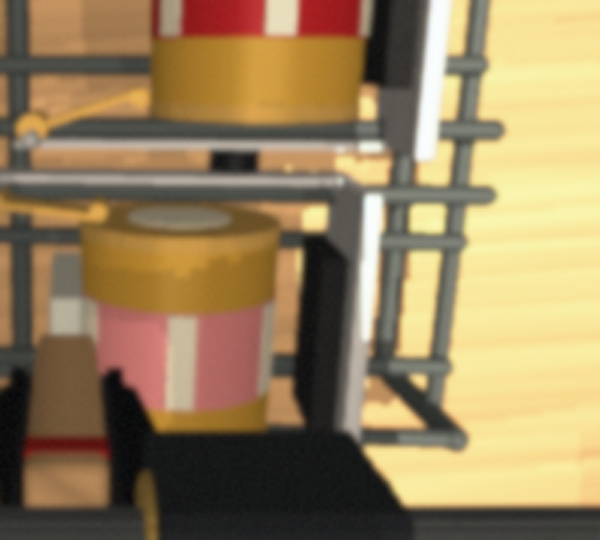

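>>> step_arm:
  increments:
    - {"slide": [0, 0.001, -0.0001], "roll": 0}
    - {"slide": [0, 0.002, -0.0002], "roll": 0}
    - {"slide": [0, 0.003, -0.0003], "roll": 0}
    - {"slide": [0, 0.004, -0.0004], "roll": 0}
    - {"slide": [0, 0.005, -0.0005], "roll": 0}

```text
t: 17.0
eef_pos: [599.0, 75.4, 139.5]
tcp_rot: [-3.141, 0.0, 3.071]
ft_force: [-0.5, -5.5, 2.9]
opening: 0.143
grip_force: 30.0
```

>>> step_arm:
  increments:
    - {"slide": [0, 0.0005, -0.0001], "roll": 0}
    - {"slide": [0, 0.001, -0.0001], "roll": 0}
    - {"slide": [0, 0.0015, -0.0001], "roll": 0}
    - {"slide": [0, 0.002, -0.0002], "roll": 0}

```text
t: 17.5
eef_pos: [598.9, 78.0, 139.4]
tcp_rot: [3.141, -0.001, 3.071]
ft_force: [0.1, 0.6, 0.4]
opening: 0.145
grip_force: 30.0
```

```bash
python3 look.py
```

```text
[598.94  78.   139.4    3.07   0.6    0.04  -0.56   0.15  30.  ] (np.float64(-0.1608584510409301), np.float64(131.28888473620245))
3405 [108.01  73.9 ] 0.3767049826197102 tin-tcp 29.95171137428428 17.7
```

>>> step_arm:
  increments:
    - {"slide": [0, 0.0005, 0], "roll": 0}
    - {"slide": [0, 0.001, -0.0001], "roll": 0}
    - {"slide": [0, 0.0015, -0.0001], "roll": 0}
    - {"slide": [0, 0.0015, -0.0001], "roll": 0}

```text
t: 18.2
eef_pos: [599.2, 79.1, 139.8]
tcp_rot: [3.141, 0.0, 3.071]
ft_force: [-1.0, -1.3, -0.0]
opening: 0.147
grip_force: 30.0
```

>>> step_arm:
  increments:
    - {"slide": [0, 0.0005, 0], "roll": 0}
    - {"slide": [0, 0.001, -0.0001], "roll": 0}
    - {"slide": [0, 0.001, -0.0001], "roll": 0}
    - {"slide": [0, 0.001, -0.0001], "roll": 0}

```text
t: 18.7
eef_pos: [599.3, 79.8, 139.9]
tcp_rot: [-3.141, 0.0, 3.071]
ft_force: [-0.8, -2.8, 1.9]
opening: 0.146
grip_force: 30.0
```

>>> step_arm:
  increments:
    - {"slide": [0, 0.0005, 0], "roll": 0}
    - {"slide": [0, 0.001, -0.0001], "roll": 0}
    - {"slide": [0, 0.001, -0.0001], "roll": 0}
    - {"slide": [0, 0.001, -0.0001], "roll": 0}

```text
t: 19.2
eef_pos: [599.4, 80.6, 140.0]
tcp_rot: [-3.141, 0.0, 3.071]
ft_force: [-0.8, -6.0, 2.3]
opening: 0.146
grip_force: 30.0
```

>>> step_arm:
  increments:
    - {"slide": [0, 0.0005, 0], "roll": 0}
    - {"slide": [0, 0.0005, 0], "roll": 0}
    - {"slide": [0, 0.0005, 0], "roll": 0}

```text
t: 19.58
eef_pos: [599.4, 80.9, 140.0]
tcp_rot: [-3.141, 0.0, 3.071]
ft_force: [0.2, -8.1, 2.2]
opening: 0.15
grip_force: 30.0
```

```bash
python3 look.py
python3 - <<'E'
from h import *
c=imaging.read_camera("wrist")
a=cv2.resize(c["color"][100:280,230:430,::-1],None,fx=2,fy=2,interpolation=cv2.INTER_CUBIC)
s=imaging.read_camera("scene");b=cv2.resize(s["color"][160:250,225:335,::-1],(400,328),interpolation=cv2.INTER_CUBIC)
cv2.imwrite("pics/w6.png",np.hstack([a,cv2.copyMakeBorder(b,0,32,0,0,0)]))
E
```

```text
[599.42  80.87 140.     3.07  -0.56  -7.79   2.43   0.14  30.01] (np.float64(0.12547202436257443), np.float64(134.18552095841204))
3544 [110.83  74.05] 0.39661977753274513 tin-tcp 29.862921987965922 19.775
```

View pics/w6.png

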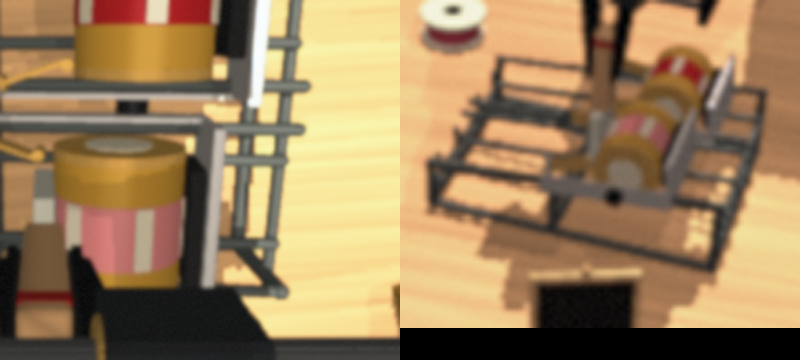

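>>> step_arm:
  increments:
    - {"slide": [0, -0.001, 0], "roll": 0}
    - {"slide": [0, -0.003, 0], "roll": 0}
    - {"slide": [0, -0.006, 0], "roll": 0}
    - {"slide": [0, -0.01, 0], "roll": 0}
    - {"slide": [0, -0.014, 0], "roll": 0}

```text
t: 20.5
eef_pos: [598.3, 67.4, 139.9]
tcp_rot: [3.141, -0.0, 3.071]
ft_force: [0.4, 0.6, -0.3]
opening: 0.149
grip_force: 30.0
```

>>> step_arm:
  increments:
    - {"slide": [0, 0, -0.04], "roll": 0}
    - {"slide": [0, 0, -0.08], "roll": 0}
    - {"slide": [0, 0, -0.08], "roll": 0}

```text
t: 20.88
eef_pos: [599.4, 67.4, 222.9]
tcp_rot: [3.141, 0.005, 3.071]
ft_force: [-0.7, 0.2, -1.4]
opening: 0.142
grip_force: 30.0
```

Run:
```python
from h import *
from scipy.optimize import least_squares
np.set_printoptions(precision=2,suppress=True)
p=avg(3);print(p,lane(p))
c=imaging.read_camera("wrist");W=cloud(c).reshape(384,512,3)
y=110
m=(abs(W[...,0]-601)<28)&(abs(W[...,1]-y)<26)&(W[...,2]>80)&(W[...,2]<110)
Q=W[m]
f=lambda q:np.hypot((Q[:,1]+.068*(Q[:,0]-598))-q[0],Q[:,2]-q[1])-27
r=least_squares(f,[y,74],loss="soft_l1");print(len(Q),r.x,np.median(abs(r.fun)))
a=cv2.resize(c["color"][100:280,260:480,::-1],(733,600),interpolation=cv2.INTER_CUBIC)
cv2.imwrite("pics/w7.png",a)
```

```text
[598.22  67.45 219.84   3.07  -0.41  -0.28  -0.58   0.15  30.  ] (np.float64(-0.1650781593106938), np.float64(120.71921679415567))
2418 [107.26  73.76] 0.44530537880506493
```

View pics/w7.png

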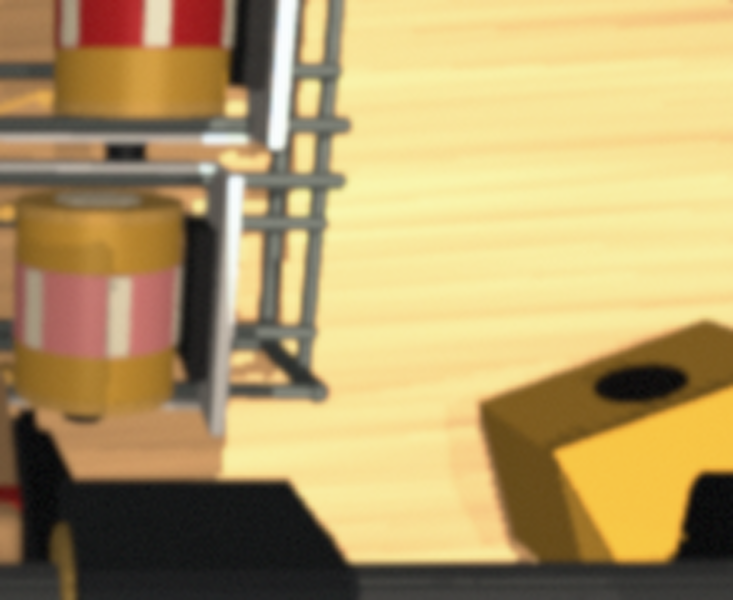

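>>> step_arm:
  increments:
    - {"slide": [0.0365, -0.3916, 0], "roll": 0.415}
    - {"slide": [0.0365, -0.3916, 0], "roll": 0.415}
    - {"slide": [0.0365, -0.3916, 0], "roll": 0.415}
    - {"slide": [0.0365, -0.3916, 0], "roll": 0.415}
    - {"slide": [0.0365, -0.3916, 0], "roll": 0.415}

```text
t: 21.7
eef_pos: [546.6, -242.6, 218.7]
tcp_rot: [3.141, -0.002, 2.656]
ft_force: [1.3, 0.1, -1.1]
opening: 0.147
grip_force: 30.0
```

```bash
cat > tgt.py <<'E'
from h import *
import sys
p=avg(4);print(np.round(p,2))
y=p[3];d=np.array([534.0-p[0],-320.9-p[1]]);print("slide mm",d@[np.cos(y),np.sin(y)],d@[np.sin(y),-np.cos(y)],p[2]-86,"roll",y-2.657,state()["t"])
E
python3 tgt.py
```

```text
[ 5.4614e+02 -2.4495e+02  2.1848e+02  2.6500e+00 -1.6000e-01 -1.2600e+00
 -1.1000e+00  1.5000e-01  3.0000e+01]
slide mm -24.994207996847088 -72.74307099386354 132.4785161772916 roll -0.0049034314433074044 21.9
```

>>> step_arm:
  increments:
    - {"slide": [-0.025, -0.0722, 0.04], "roll": -0.005}
    - {"slide": [-0.025, -0.0722, 0.07], "roll": -0.005}
    - {"slide": [-0.025, -0.0722, 0.07], "roll": -0.005}
    - {"slide": [-0.025, -0.0722, 0.07], "roll": -0.005}

```text
t: 22.4
eef_pos: [536.6, -315.0, 150.7]
tcp_rot: [3.141, 0.0, 2.662]
ft_force: [-0.3, -1.2, 0.4]
opening: 0.144
grip_force: 30.0
```

```bash
python3 tgt.py
```

```text
[ 5.3671e+02 -3.1524e+02  1.5133e+02  2.6600e+00 -1.7000e-01 -3.8000e-01
 -9.1000e-01  1.5000e-01  3.0000e+01]
slide mm -0.20641956769056247 -6.266643381846504 65.33070133961965 roll 0.005301002436630675 22.6
```

>>> step_arm:
  increments:
    - {"slide": [-0.0002, -0.006, 0.015], "roll": 0.005}
    - {"slide": [-0.0002, -0.006, 0.03], "roll": 0.005}
    - {"slide": [-0.0002, -0.006, 0.03], "roll": 0.005}

```text
t: 22.98
eef_pos: [532.5, -321.3, 118.1]
tcp_rot: [3.141, -0.003, 2.655]
ft_force: [0.0, 0.2, 0.1]
opening: 0.147
grip_force: 30.0
```

```bash
python3 tgt.py
```

```text
[ 5.3323e+02 -3.2167e+02  1.1963e+02  2.6600e+00 -2.7000e-01  1.2000e-01
 -5.5000e-01  1.5000e-01  3.0000e+01]
slide mm -0.32189015784729513 1.0443639725240699 33.62658735794483 roll -0.001286599804529942 23.175
```

>>> step_arm:
  increments:
    - {"slide": [-0.0003, 0.0012, 0], "roll": 0}
    - {"slide": [-0.0003, 0.0012, 0.006], "roll": 0}
    - {"slide": [-0.0003, 0.0012, 0.012], "roll": 0}
    - {"slide": [-0.0003, 0.0012, 0.018], "roll": 0}
    - {"slide": [-0.0003, 0.0012, 0.018], "roll": 0}

```text
t: 23.8
eef_pos: [533.9, -320.5, 101.2]
tcp_rot: [3.141, -0.001, 2.656]
ft_force: [0.4, 0.9, -0.9]
opening: 0.145
grip_force: 30.0
```

```bash
python3 tgt.py
```

```text
[ 5.3397e+02 -3.2056e+02  1.0169e+02  2.6600e+00  2.9000e-01  1.6500e+00
 -2.1100e+00  1.5000e-01  3.0000e+01]
slide mm -0.18611268151911622 -0.28413765465807295 15.690131824621744 roll -0.0012330962086162245 24.0
```

In the slot; lower the rest and release.

>>> step_arm:
  increments:
    - {"slide": [0, 0, 0.005], "roll": 0}
    - {"slide": [0, 0, 0.01], "roll": 0}
    - {"slide": [0, 0, 0.0145], "roll": 0}
    - {"slide": [0, 0, 0.0145], "roll": 0}

```text
t: 24.5
eef_pos: [534.0, -320.6, 86.8]
tcp_rot: [3.141, -0.001, 2.656]
ft_force: [1.8, 2.5, -2.0]
opening: 0.147
grip_force: 30.0
```

```bash
python3 tgt.py
```

```text
[ 5.3396e+02 -3.2057e+02  8.7080e+01  2.6600e+00  1.2300e+00  2.9700e+00
 -3.3900e+00  1.5000e-01  3.0000e+01]
slide mm -0.19096393684388402 -0.2682296477878603 1.079521160691371 roll -0.0012017527693295449 24.7
```

>>> step_arm:
  increments:
    - {"slide": [0, 0, 0], "roll": 0}
    - {"slide": [0, 0, 0], "roll": 0}
    - {"slide": [0, 0, 0], "roll": 0}
    - {"slide": [0, 0, 0], "roll": 0}
    - {"slide": [0, 0, 0], "roll": 0}
  fingers: 0.7

```text
t: 25.32
eef_pos: [534.1, -320.8, 87.4]
tcp_rot: [3.142, 0.0, 2.656]
ft_force: [-0.2, 0.0, -0.5]
opening: 0.616
grip_force: 0.0
```

>>> step_arm:
  increments:
    - {"slide": [0, 0, 0], "roll": 0}
    - {"slide": [0, 0, 0], "roll": 0}
    - {"slide": [0, 0, -0.04], "roll": 0}
    - {"slide": [0, 0, -0.1], "roll": 0}
    - {"slide": [0, 0, -0.15], "roll": 0}

```text
t: 25.95
eef_pos: [534.1, -320.7, 239.6]
tcp_rot: [-3.142, 0.001, 2.656]
ft_force: [0.6, -1.2, 0.3]
opening: 0.7
grip_force: 0.0
```

>>> step_arm:
  increments:
    - {"slide": [0.03, 0.1, 0], "roll": 0}
    - {"slide": [0.03, 0.1, 0], "roll": 0}
    - {"slide": [0.03, 0.1, 0], "roll": 0}

```text
t: 26.32
eef_pos: [554.6, -216.0, 237.8]
tcp_rot: [3.141, 0.0, 2.659]
ft_force: [-0.1, -0.3, -0.1]
opening: 0.701
grip_force: 0.0
```

Run:
```python
from h import *
c=imaging.read_camera("wrist");W=cloud(c)
m=(np.hypot(W[:,0]-536,W[:,1]+318)<45)
for lo in(60,110):
    Q=W[m&(W[:,2]>lo)&(W[:,2]<140)]
    print(lo,len(Q),cv2.minAreaRect(Q[:,:2].astype(np.float32)),Q[:,2].max())
c2=imaging.read_camera("side");s=imaging.read_camera("scene")
f=lambda im,x0,x1,y0,y1:cv2.resize(im["color"][y0:y1,x0:x1,::-1],(400,300),interpolation=cv2.INTER_CUBIC)
cv2.imwrite("pics/end.png",np.vstack([np.hstack([f(c2,170,310,130,235),f(s,225,345,160,250)]),np.hstack([f(c2,270,430,220,340),f(c,0,512,0,384)])]))
print(state()["t"],state()["ft_force"])
```

```text
60 773 ((534.7254028320312, -321.5557556152344), (14.78254222869873, 22.757888793945312), 62.553035736083984) 129.9749444664003
110 429 ((534.7254028320312, -321.5557556152344), (14.78254222869873, 22.757888793945312), 62.553035736083984) 129.9749444664003
26.475 [ 0.82104439 -0.55422067  0.09369571]
```

View pics/end.png

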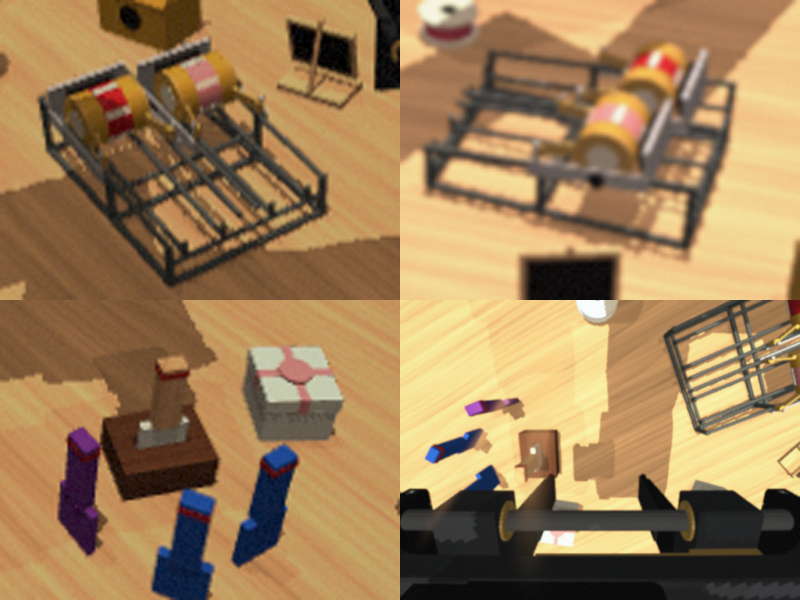

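Run:
```python
from h import *
for n in("side","scene","wrist"):
    W=cloud(imaging.read_camera(n));u=np.array([.0678,.9977]);d=W[:,:2]-[590.2,-53]
    a=d@u;l=d@[u[1],-u[0]];ax=58.8+a*.0875+3
    m=(a>95)&(a<136)&(abs(l)<38)&(abs(W[:,2]-ax)<9)
    print(n,m.sum())
    for s in(-1,1):
        for k in range(95,136,5):
            q=l[m&(a>=k)&(a<k+5)&(l*s>15)]
            if len(q): print(s,k,len(q),np.round(np.percentile(q,[5,50,95]),1))
```

```text
side 162
-1 95 4 [-35.6 -35.3 -35. ]
-1 100 7 [-37.7 -37.4 -33.6]
-1 105 1 [-32.2 -32.2 -32.2]
-1 110 1 [-32.9 -32.9 -32.9]
-1 115 1 [-30.8 -30.8 -30.8]
-1 120 4 [-30.5 -30.  -29.1]
-1 125 2 [-29.1 -28.  -26.9]
-1 130 21 [-31.7 -27.8 -16.4]
-1 135 4 [-26.9 -21.5 -18.1]
1 95 5 [33.7 35.3 36.4]
1 100 5 [31.8 33.2 37.4]
1 105 4 [33.  33.1 34.3]
1 110 6 [29.8 32.8 34.3]
1 115 6 [29.4 30.1 32. ]
1 120 6 [26.6 29.2 30. ]
1 125 5 [26.6 27.6 28.5]
1 130 19 [17.2 23.8 32.2]
1 135 10 [16.7 24.6 31.7]
scene 77
-1 95 1 [-36.5 -36.5 -36.5]
-1 100 9 [-35.1 -31.9 -29.8]
-1 105 6 [-34.6 -34.1 -28. ]
-1 110 4 [-32.1 -30.2 -28.3]
-1 115 7 [-28.1 -27.2 -24.2]
-1 120 4 [-27.8 -26.8 -24. ]
-1 125 7 [-26.7 -25.5 -22.6]
-1 130 2 [-24.9 -23.4 -21.9]
1 100 1 [33.6 33.6 33.6]
1 105 3 [35.1 35.3 37.3]
1 110 7 [32.5 34.4 37. ]
1 115 6 [28.9 32.9 35.2]
1 120 5 [29.  32.1 34.6]
1 125 6 [25.3 27.6 34.8]
1 130 7 [29.4 31.9 35.1]
1 135 2 [29.8 33.5 37.3]
wrist 639
-1 95 50 [-37.8 -35.7 -33.3]
-1 100 25 [-37.4 -33.6 -31.9]
-1 105 10 [-34.8 -33.6 -32.6]
-1 110 12 [-33.1 -32.  -30.8]
-1 115 11 [-31.9 -30.6 -29.2]
-1 120 13 [-29.8 -28.3 -27. ]
-1 125 25 [-28.9 -27.6 -25.8]
-1 130 102 [-30.6 -23.1 -16.1]
-1 135 9 [-31.1 -22.8 -15.9]
1 95 39 [33.5 35.3 37.2]
1 100 43 [32.3 33.5 37.2]
1 105 30 [32.9 33.7 36.9]
1 110 37 [31.1 32.3 33.6]
1 115 35 [29.2 30.4 31.8]
1 120 34 [27.6 29.  30.3]
1 125 14 [26.6 27.5 28.2]
1 130 14 [15.8 20.3 26.7]
```

Both leaves lean in symmetrically to about 26 mm at their tips, behind the tin, so both gates are shut.

```bash
python3 -c "
from cell import env;print(env.job_done())"
```

```text
the job is handed in; nothing more can be done
None
```

The tin is pressed home on its stop with both gates shut behind it, the pusher is back upright in its stand, and the job was handed in at about 27 s, though no verdict was returned. The highest push reading was about 11 N at the first gate, close to the 12 N limit and sampled only between moves.

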